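Turn a valve block over the step, holes up, and lay it in the tray

ROBOT

A 7-joint arm with a two-finger parallel gripper is mounted at the origin on the work surface. World frame = base frame: x ahead of the robot, y to its left, z up, the work surface at z = 0. Lengths are in mm, angles in rad, forces in N, time in s.
With the tool pointing down it reaches from about 400 to 850 mm from the base axis. Payload 4.5 kg.
Tool frame: the origin (TCP) lies at the very end of the fingers, on their centre line; the grasp point (between the pads) lies 19 mm behind it; z points along the fingers, y is the line along which they close (so a half turn about z gives the same grasp; the last joint's range is limited). The gripper opens to 85 mm and grips with 20 to 120 N. Pads are 22 mm wide; open, the fingers measure 114 mm over their backs; the gripper's body (76 mm by 85 mm) begins 54 mm behind the grasp point. The pads swing forward as they close: fully open they stand 13 mm farther back than shut.
Start: joints at [1.37, 0.689, -0.195, 1.565, 0.157, 0.902, -0.215], TCP at [145.433, -607.868, 231.317] pointing down, gripper open.
Joint ranges: [-3.01, 3.01], [-0.46, 2.08], [-1.47, 1.51], [0.13, 2.56], [-1, 4.14], [0.04, 2.09], [-2.66, 2.66]. Speed limits (rad/s): [2.57, 2.57, 3.14, 3.14, 3.14, 3.14, 3.14].

INTERFACE

Orientations are given as a unit quaternion [x, y, z, w].
In Python, from rig import robot gives the robot as it stands.
- The arm moves only by the shell command python3 -m pendant 'ROWS'. ROWS is JSON, a list that holds one entry, the list of rows, each a list of 7 numbers: the shift along the tool's x, y, z in mm, then the turn, a rotation vector about the tool's x, y, z in rad, then the closure, from -1 (fully open) to 1 (shut). A call has 1 to 10 rows; each row is the pose to reach, as a shift and turn from the pose commanded when the call began, along the tool's axes at that moment; what a row does not reach only later rows make up. A row lasts 1/10 s, in which the tool goes at most 50 mm and 8.59 degrees, less where a joint would pass 70% of its speed; a pose out of reach is approached as far as the arm can. A call with a gripper value outside its range is refused whole. The fingers move at their own pace and stop on an object; the grip force is fixed at half the most. Time passes only in rows, so rows that repeat a pose let the fingers close. It gives the time, the measured TCP pose, the force, the opening and the grip force at its end, in the units of the state.
- robot.get_state(): the state, without advancing time (a new reading comes with each control period).
- robot.grab_frame(name): name is "scene" or "side" or "wrist"; returns the picture (384x512x3 uint8, red, green, blue); there is no depth.
- robot.camera_model(name): a dict with "camera_matrix" (3x3 intrinsics, pixels), "extrinsics" (4x4, takes a point from camera to world coordinates); the wrist camera has in their place "hand_eye" (4x4, takes a point from camera to tool coordinates, whose origin is the TCP and whose axes are the flange's). Camera axes: x right, y up, looking along -z (the intrinsics and any distortion apply to the point x, -y, -z); pixel columns grow to the right and rows downward; lengths in mm; the calibration is good to about 2 mm. A picture is of the moment at which its call begins: read the wrist's pose just before it. camera_model takes no time and is no camera call.
- robot.job_done(): hands the job in; it is judged then, once.
The state is a dict: "clock": time; "joint_pos": joint angles; "dq": joint speeds; "tau": joint torques, N m; "position": TCP position; "tool_rot": TCP orientation; "wrist_force": force on the tool from outside, world axes, zero at the start; "ft_torque": the same for the moment, N m; "grip_width": finger opening in mm; "grasp_force": force on a finger pad.
Only numpy, scipy, OpenCV 4.12 (cv2) and the standard library are available. Lean on these libraries where they do the work, as an engineer would, in place of code of your own. Each camera call takes 0.05 s, during which the arm holds its last target. There are 200 camera calls.

TASK

Stand the aluminium valve block upright on the upper deck of the yellow turning step and let go of it, then push it over the edge so that it tumbles a quarter turn by itself onto the lower deck and comes to rest with its drilled side up. Then take hold of it again and lay it gently in the blue tray, flat inside the rim with the drilled side still up, and let go. Leave everything else on the bench where it is.

Things in the scene. Friction and masses are not known exactly. Their poses are not given: they have to be found in the camera images.
- block_center (a point): Centre of the loose bare-aluminium valve block, 44 mm (its x) by 50 mm (y) by 76 mm (z), 0.3 to 0.55 kg. Its +x side (50 x 76 mm) is the drilled side, with five black holes ringed in brass; the -x side has a grey panel; a red bar on both ends runs along the drilled side's edge. At the start it stands on its 50 x 44 mm end on the bench, z up.
- step: Fixed yellow turning step with two flat decks, 130 mm wide (its y), no side walls. Origin: on the bench, straight under the middle of the step's edge (x = 0, a vertical riser). Its x points over the edge from the upper deck to the lower. A block pushed off slowly tips a quarter turn by itself once its centre passes the edge, and lands leading side down near the riser.
- upper_deck (a point): Centre of the turning step's upper deck: bare steel, 45 mm above the bench, 112 mm deep (step x = -112 mm to the edge at 0) by 130 mm. Axes as the step's.
- lower_deck (a point): Centre of the turning step's lower deck: black rubber, 20 mm above the bench (25 mm below the upper deck), 130 mm long (step x = 0 to 130 mm) by 130 mm, then an end lip 8 mm thick whose top is 28 mm above the bench. Axes as the step's.
- tray: Fixed flat blue tray. Origin: on the bench under its centre. Outside 100 mm (its x) by 72 mm (its y), inside 92 by 64 mm, floor 6 mm above the bench, rim 4 mm thick and 6 mm above that floor. The block lies in it with its 76 mm length along the tray's x, either way round.
- can: bystander, to be left alone: red aerosol can, 60 mm across, 170 mm tall, origin under its base
- tin: bystander, to be left alone: blue tin with a yellow cap, 72 mm across, 75 mm tall, origin under its base
- cup: bystander, to be left alone: steel cup, 72 mm across, 70 mm tall, origin under its base
- spanner: bystander, to be left alone: steel spanner, 150 mm long, lying along its x
- solenoid: bystander, to be left alone: black solenoid, 40 x 55 mm, 34 mm tall plus a brass stub of 12 mm, origin under its base
- hub: bystander, to be left alone: steel hub flange, 90 mm across, 34 mm tall, origin under its base
Not all that is in view belongs to the job. Of the things that look like the part that bears block_center, take the one that is nearest to the robot's base at the start. Several things have the shape of the tray; the one meant has the colours described above.

How it is judged (in metres and radians):
On the way, in this order (a step that is already met when the one before it is completed fails the run):
1. the block stands upright on the upper deck, let go (angle between block_center's own z axis and vertical below 0.1 rad and x of block_center in the frame of step between -0.1 and 0.012 m and y of block_center in the frame of step between -0.06 and 0.06 m and z of block_center in the frame of step between 0.078 and 0.088 m and contact force between the fingers and block below 0.1 N), for 0.2 s.
2. the block tips over the edge, resting on the turning step and not gripped (angle between block_center's own z axis and vertical between 0.45 and 1.2 rad and contact force between block and step above 0.05 N and contact force between the fingers and block below 6 N).
3. the block lies on the lower deck with its drilled side up, not touched (angle between block_center's own x axis and vertical below 0.1 rad and x of block_center in the frame of step between 0.02 and 0.125 m and z of block_center in the frame of step between 0.037 and 0.047 m and contact force between the fingers and block below 0.1 N), for 0.2 s.
At the end, for the whole second after the job is handed in: The block lies flat in the blue tray (within 0.08 rad), drilled side up, its centre within 12 mm of the tray's centre horizontally and 24 to 32 mm above the tray's underside, its length along the tray's length within 0.25 rad either way round, at rest and not touched by the fingers (horizontal distance between block_center and tray below 0.012 m and angle between block_center's own x axis and vertical below 0.08 rad and angle between the z axis of block_center and the x axis of tray, either way round below 0.25 rad and z of block_center in the frame of tray between 0.024 and 0.032 m and linear speed of block below 0.02 m/s and contact force between the fingers and block below 0.1 N).
It fails at once if the block dropped or slammed into the tray (faster than 0.6 m/s just above it) (horizontal distance between block_center and tray below 0.06 m and z of block_center in the frame of tray below 0.055 m and linear speed of block above 0.6 m/s).
It fails at once if one of the other loose things on the bench moved by more than 30 mm (distance of any of can, tin, cup, spanner, solenoid, hub from where it was at the start of the episode above 0.03 m).
It also fails if it takes over 67 s, if anything falls off the work surface, if the arm or the gripper's body presses on something with over 40 N, if the wrist force passes 120 N, or if a joint passes its speed limit or range.

## Working session

There is one attempt and no reset: what is moved stays moved. The work goes in short steps, Python scripts to look and compute and a shell command to move; the robot and the scene stay as the last step left them, time stands still between calls to the robot, and variables do not carry over. Pictures are saved under pics/ and viewed, at most 10 in all, crops included, and the job is handed in when it is done.

```bash
mkdir -p pics; ls; cat > h.py <<'E'
import numpy as np,cv2
from rig import robot
from scipy.spatial.transform import Rotation as R
def save(name,fn):
    im=robot.grab_frame(name); cv2.imwrite('pics/'+fn,cv2.cvtColor(im,cv2.COLOR_RGB2BGR)); return im
def cam(name,st=None):
    m=robot.camera_model(name); K=np.array(m['camera_matrix'])
    if name=='wrist':
        st=st or robot.get_state(); T=np.eye(4); T[:3,:3]=R.from_quat(st['tool_rot']).as_matrix(); T[:3,3]=st['position']
        return K,T@np.array(m['hand_eye']),m
    return K,np.array(m['extrinsics']),m
def ray(c,u,v):
    K,T,m=c
    d=m.get('distortion',None)
    p=np.linalg.inv(K)@[u,v,1]
    return T[:3,3],T[:3,:3]@[p[0],-p[1],-p[2]]
def plane(c,u,v,z):
    o,d=ray(c,u,v); return o+d*(z-o[2])/d[2]
def proj(c,P):
    K,T,m=c; q=np.linalg.inv(T)@np.append(P,1); q=K@[q[0],-q[1],-q[2]]; return q[:2]/q[2]
E
python3 - <<'E'
from h import *
a=save('scene','a.png');b=save('side','b.png')
cv2.imwrite('pics/ab.png',np.vstack([a,b])[:,:,::-1])
for n in ('scene','side','wrist'): print(robot.camera_model(n))
print(robot.get_state())
E
```

```text
pics
{'camera_matrix': array([[373.51235259,   0.        , 265.45306359],
       [  0.        , 373.51235259, 191.77877429],
       [  0.        ,   0.        ,   1.        ]]), 'extrinsics': array([[-7.35796212e-01, -5.34281444e-01,  4.16109689e-01,
         1.13482228e+03],
       [ 6.77186768e-01, -5.84752100e-01,  4.46635268e-01,
         5.26536685e+02],
       [ 4.69207927e-03,  6.10416514e-01,  7.92066704e-01,
         1.11363090e+03],
       [ 0.00000000e+00,  0.00000000e+00,  0.00000000e+00,
         1.00000000e+00]])}
{'camera_matrix': array([[498.23234714,   0.        , 259.68319061],
       [  0.        , 498.23234714, 196.25648989],
       [  0.        ,   0.        ,   1.        ]]), 'extrinsics': array([[ 9.15250357e-01,  1.88961812e-01, -3.55823296e-01,
         3.57148286e+00],
       [-4.02344320e-01,  4.74459713e-01, -7.82947654e-01,
        -1.35317779e+03],
       [ 2.08766116e-02,  8.59756602e-01,  5.10277133e-01,
         9.01844147e+02],
       [ 0.00000000e+00,  0.00000000e+00,  0.00000000e+00,
         1.00000000e+00]])}
{'camera_matrix': array([[293.0653354
[... 511 characters left out ...]
_pos': array([ 1.36980099,  0.68990037, -0.19452612,  1.56628538,  0.15732609,
        0.90247072, -0.21509037]), 'dq': array([-0.00215922, -0.00182017, -0.00107764, -0.00369145,  0.00109077,
        0.00017572, -0.0006271 ]), 'tau': array([-3.58125915e-03, -5.40598798e+01, -1.27104208e+00, -1.58986598e+01,
        9.50527465e-03,  4.41570839e-03,  3.33224239e-05]), 'position': array([ 145.21764841, -607.28255532,  230.55214765]), 'tool_rot': array([ 9.93109876e-01,  1.17183942e-01, -1.65124470e-04, -8.18330416e-04]), 'wrist_force': array([ 1.53658606, -0.6802459 , -0.10468145]), 'ft_torque': array([-0.00070623, -0.00747692, -0.01907542]), 'grasp_force': 0.0, 'grip_width': 85.39643937121258}
```

View pics/a.png

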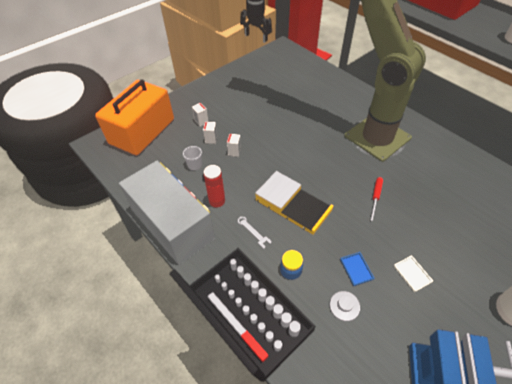

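View pics/b.png

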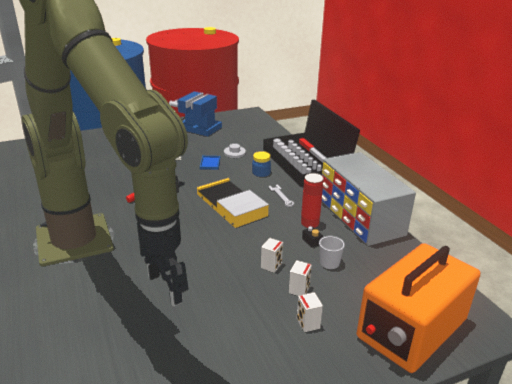

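Both views show three blocks, at scene (233,145), (209,132) and (200,113), the step near (293,200), and the blue tray at (356,268). Next I'll enlarge these.

```bash
python3 - <<'E'
from h import *
a=cv2.imread('pics/a.png');b=cv2.imread('pics/b.png')
def cr(i,u,v,w,h): return cv2.resize(i[v:v+h,u:u+w],(400,300),interpolation=cv2.INTER_CUBIC)
cv2.imwrite('pics/c.png',np.vstack([np.hstack([cr(a,185,98,80,60),cr(b,250,230,120,90)]),np.hstack([cr(a,245,160,100,75),cr(a,335,245,80,60)])]))
cs=cam('scene');cb=cam('side')
for n,c,ps in (('sc',cs,[(233,136),(209,125),(200,105)]),('sd',cb,[(273,244),(301,267),(310,299)])):
  for p in ps:
    P=plane(c,*p,76); print(n,P.round(),np.hypot(*P[:2]).round())
E
```

```text
sc [ 496. -351.   76.] 607.0
sc [ 527. -465.   76.] 703.0
sc [ 479. -591.   76.] 761.0
sd [ 509. -340.   76.] 612.0
sd [ 534. -460.   76.] 705.0
sd [ 497. -577.   76.] 761.0
```

View pics/c.png

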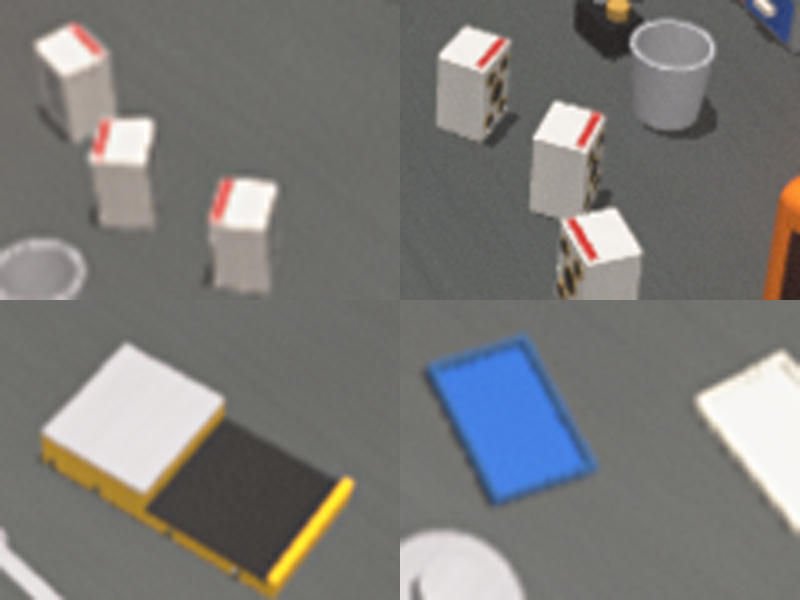

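```bash
python3 - <<'E'
from h import *
cs=cam('scene');cb=cam('side')
def q(c,pts,z,x0,y0,s):
    P=np.array([plane(c,x0+x/s,y0+y/s,z)[:2] for x,y in pts]); 
    e=np.roll(P,-1,0)-P
    print(P.round().tolist(),'c',P.mean(0).round(1),'len',np.linalg.norm(e,axis=1).round(),'ang',np.degrees(np.arctan2(e[:,1],e[:,0])).round(1))
print('block'); q(cs,[(222,179),(277,183),(271,228),(211,222)],76,185,98,5)
q(cb,[(68,26),(110,38),(84,68),(38,58)],76,250,230,10/3)
print('deck');q(cs,[(127,344),(223,402),(147,495),(42,432)],45,245,85,4)
print('lower');q(cs,[(223,402),(350,480),(272,578),(147,495)],28,245,85,4)
print('tray');q(cs,[(427,368),(525,335),(597,468),(493,503)],12,255,185,5)
E
```

```text
block
[[498.0, -370.0], [469.0, -337.0], [505.0, -302.0], [535.0, -338.0]] c [ 501.8 -336.7] len [44. 50. 48. 48.] ang [ 131.7   44.4  -50.3 -139.4]
[[514.0, -310.0], [540.0, -339.0], [502.0, -369.0], [472.0, -342.0]] c [ 507.1 -339.8] len [39. 49. 40. 53.] ang [ -48.7 -142.2  137.7   37.2]
deck
[[475.0, -120.0], [458.0, -10.0], [582.0, 17.0], [604.0, -96.0]] c [529.7 -52.3] len [111. 127. 116. 131.] ang [  98.6   12.6  -79.2 -169.4]
lower
[[448.0, -19.0], [428.0, 120.0], [555.0, 143.0], [573.0, 9.0]] c [500.9  63.4] len [140. 129. 135. 129.] ang [  98.1   10.3  -82.1 -167.4]
tray
[[562.0, 274.0], [495.0, 302.0], [536.0, 393.0], [603.0, 363.0]] c [549.3 333.2] len [72. 99. 73. 98.] ang [ 157.1   65.5  -23.8 -114.9]
```

Sizes match what was given (44x50, 112x130, 100x72). Block 1, at 607 mm, is the nearest, with drilled side facing −48°. The step's x is about 100°, so the block needs its drilled side at −80°, and the same grasp works throughout.

```bash
cat >> h.py <<'E'
def go(x,y,z,yaw):
    st=robot.get_state(); r0=R.from_quat(st['tool_rot']); a=np.radians(yaw)
    r1=R.from_matrix(np.array([[np.cos(a),np.sin(a),0],[np.sin(a),-np.cos(a),0],[0,0,-1.]]))
    print('shift',r0.inv().apply(np.array([x,y,z])-st['position']).round(1),'turn',(r0.inv()*r1).as_rotvec().round(3))
E
python3 -c "
from h import *
go(504,-338,200,131)"
```

```text
shift [ 411.6 -178.3   30.8] turn [-1.000e-03 -2.000e-03 -2.051e+00]
```

```bash
python3 -m pendant '[[[412,-178,31,0,0,-2.05,-1],[412,-178,31,0,0,-2.05,-1],[412,-178,31,0,0,-2.05,-1],[412,-178,31,0,0,-2.05,-1],[412,-178,31,0,0,-2.05,-1],[412,-178,31,0,0,-2.05,-1],[412,-178,31,0,0,-2.05,-1],[412,-178,31,0,0,-2.05,-1],[412,-178,31,0,0,-2.05,-1],[412,-178,31,0,0,-2.05,-1]]]'; python3 -c "
from h import *
go(504,-338,200,131)"
```

```text
clock: 1.1
position: [512.2, -330.0, 200.5]
tool_rot: [0.64, 0.769, 0.004, 0.001]
wrist_force: [0.3, 0.7, -0.2]
grip_width: 85.6
grasp_force: 0.0
shift [-6.4 -9.5  0.4] turn [ 0.009 -0.003 -0.533]
```

```bash
python3 -m pendant '[[[-6,-9,0,0.009,-0.003,-0.53,-1],[-6,-9,0,0.009,-0.003,-0.53,-1],[-6,-9,0,0.009,-0.003,-0.53,-1],[-6,-9,0,0.009,-0.003,-0.53,-1],[-6,-9,0,0.009,-0.003,-0.53,-1],[-6,-9,0,0.009,-0.003,-0.53,-1]]]'; python3 -c "
from h import *
go(504,-338,200,131)
st=robot.get_state()
w=save('wrist','w1.png');c=cam('wrist',st)
for x,y in ((469,-337),(535,-338),(505,-304),(504,-370)): print(proj(c,[x,y,76]))
print(robot.get_state()['joint_pos'].round(2))"
```

```text
clock: 1.7
position: [496.5, -346.3, 200.0]
tool_rot: [0.425, 0.905, -0.004, -0.002]
wrist_force: [0.3, 0.3, -0.2]
grip_width: 85.9
grasp_force: 0.0
shift [ 1.6 11.1 -0.1] turn [-0.01  -0.    -0.024]
[243.88253312 162.29160081]
[296.4384118  206.11427593]
[296.87391812 159.79183045]
[250.69320036 210.64884418]
[ 0.91  0.78 -0.7   1.64  0.6   0.95  0.68]
```

View pics/w1.png

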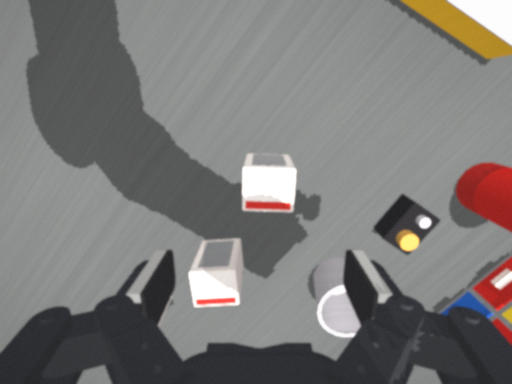

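The target's top face is at wrist pixels (243–296, 167–212), with the red bar on the near side as expected. The second block is clear of the fingers.

```bash
python3 -c "
from h import *
im=cv2.imread('pics/w1.png'); c=cam('wrist')
g=im[150:220,235:305].astype(int); m=((g.min(2)>190)|((g[:,:,2]>150)&(g[:,:,1]<80))).astype(np.uint8)
m=cv2.morphologyEx(m,cv2.MORPH_CLOSE,np.ones((5,5)))
k=max(cv2.findContours(m,0,1)[0],key=cv2.contourArea); b=cv2.boxPoints(cv2.minAreaRect(k))+[235,150]
for pts in (b,[(244,167),(296,167),(294,212),(242,212)]):
  P=np.array([plane(c,*p,76)[:2] for p in pts]); e=np.roll(P,-1,0)-P
  print(np.round(pts).tolist(),P.mean(0).round(1),np.linalg.norm(e,axis=1).round(),np.degrees(np.arctan2(e[:,1],e[:,0])).round(1))
P=P.mean(0); go(*P,100,131); go(*P,40,131)
"
```

```text
[[241.0, 209.0], [242.0, 154.0], [297.0, 155.0], [295.0, 211.0]] [ 499.7 -337.6] [54. 50. 54. 53.] [ 127.1   38.1  -49.7 -141.9]
[[244, 167], [296, 167], [294, 212], [242, 212]] [ 504.3 -342.7] [48. 45. 51. 45.] [  39.8  -50.6 -140.1  126.3]
shift [ -2.1   9.2 100. ] turn [-0.01   0.    -0.023]
shift [ -2.1   9.7 160. ] turn [-0.01   0.    -0.023]
```

```bash
python3 -m pendant '[[[-2,9,40,-0.01,0,0,-1],[-2,9,80,-0.01,0,0,-1],[-2,9,120,-0.01,0,0,-1],[-2,9,145,-0.01,0,0,-1],[-2,9,160,-0.01,0,0,-1],[-2,9,160,-0.01,0,0,-1]]]' && python3 -m pendant '[[[0,0,0,0,0,0,1],[0,0,0,0,0,0,1],[0,0,0,0,0,0,1],[0,0,0,0,0,0,1],[0,0,0,0,0,0,1],[0,0,0,0,0,0,1],[0,0,0,0,0,0,1],[0,0,0,0,0,0,1]]]'
```

```text
clock: 2.35
position: [502.8, -342.6, 38.6]
tool_rot: [0.425, 0.905, 0.0, -0.001]
wrist_force: [-0.3, -0.3, -0.0]
grip_width: 85.5
grasp_force: 0.0
clock: 3.15
position: [504.9, -343.8, 42.2]
tool_rot: [0.425, 0.905, -0.0, 0.002]
wrist_force: [-1.7, -0.1, 5.4]
grip_width: 49.2
grasp_force: 62.2
```

```bash
python3 -m pendant '[[[0,0,-30,0,0,0,1],[0,0,-70,0,0,0,1],[0,0,-110,0,0,0,1],[0,0,-110,0,0,0,1]]]'; python3 -c "
from h import *
go(528,-41,150,100)"
```

```text
clock: 3.55
position: [507.5, -344.1, 156.0]
tool_rot: [0.425, 0.905, 0.0, 0.006]
wrist_force: [1.6, -0.5, -6.0]
grip_width: 49.2
grasp_force: 64.6
shift [220.  209.5   4.9] turn [0.008 0.009 0.519]
```

```bash
python3 -m pendant '[[[22,21,0,0,0,0.05,1],[55,52,1,0,0.0,0.15,1],[90,86,2,0,0.0,0.25,1],[125,120,3,0.0,0.0,0.35,1],[160,152,4,0.004,0.0,0.45,1],[190,182,5,0.008,0.005,0.52,1],[210,200,5,0.008,0.009,0.52,1],[220,209,5,0.008,0.009,0.52,1],[220,209,5,0.008,0.009,0.52,1],[220,209,5,0.008,0.009,0.52,1]]]'; python3 -c "
from h import *
st=robot.get_state();save('wrist','w2.png');c=cam('wrist',st)
a=np.radians(100);X=np.array([np.cos(a),np.sin(a)]);Y=np.array([-X[1],X[0]]);E=np.array([520,3.2])
for x,y,z in ((0,65,45),(0,-65,45),(130,65,28),(130,-65,28)): print(proj(c,[*(E+x*X+y*Y),z]).round(1))
go(528,-41,86,100)"
```

```text
clock: 4.55
position: [523.1, -42.6, 144.7]
tool_rot: [0.644, 0.765, -0.003, -0.005]
wrist_force: [0.0, -0.5, -5.4]
grip_width: 49.4
grasp_force: 64.5
[187.7 143.6]
[345.7 143.5]
[180. -35.]
[355.  -36.2]
shift [ 1.1  5.8 58.7] turn [-0.011 -0.004 -0.004]
```

View pics/w2.png

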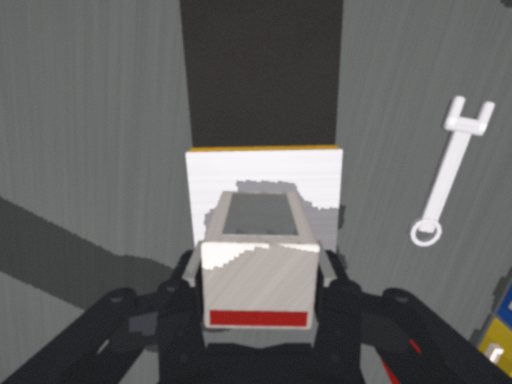

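The held block is over the upper deck, with its edge at wrist pixels (187,152)–(342,149). That agrees closely with the predicted (188,144)–(346,144).

```bash
python3 -c "
from h import *
c=cam('wrist')
A=plane(c,187,152,45);B=plane(c,342,149.5,45);print(A.round(),B.round(),((A+B)/2).round(1),np.degrees(np.arctan2(*(A-B)[[1,0]])))
go(527,-44,86,100.5)"
```

```text
[456. -16.  45.] [582.   8.  45.] [519.3  -3.6  45. ] -169.16998350129563
shift [-1.7  4.3 58.7] turn [-0.011 -0.004 -0.013]
```

```bash
python3 -m pendant '[[[-2,4,20,-0.011,-0.004,-0.015,1],[-3,4,40,-0.011,-0.004,-0.015,1],[-3,4,50,-0.011,-0.004,-0.015,1],[-3,4,54,-0.011,-0.004,-0.015,1],[-3,4,54,-0.011,-0.004,-0.015,1],[-3,4,54,-0.011,-0.004,-0.015,1]]]'; python3 -m pendant '[[[0,0,1,0,0,0,1],[0,0,2,0,0,0,1],[0,0,2,0,0,0,1]]]'
```

```text
clock: 5.2
position: [528.2, -42.6, 91.7]
tool_rot: [0.637, 0.77, 0.002, 0.0]
wrist_force: [0.1, -0.2, -4.6]
grip_width: 49.5
grasp_force: 64.3
clock: 5.5
position: [527.8, -42.3, 89.4]
tool_rot: [0.637, 0.771, 0.002, -0.0]
wrist_force: [-1.0, 1.0, -4.4]
grip_width: 49.6
grasp_force: 64.3
```

```bash
python3 -m pendant '[[[0,0,1,0,0,0,1],[0,0,2,0,0,0,1],[0,0,2,0,0,0,1]]]';python3 -m pendant '[[[0,0,1,0,0,0,1],[0,0,2,0,0,0,1],[0,0,2,0,0,0,1]]]'
```

```text
clock: 5.8
position: [527.7, -42.3, 87.2]
tool_rot: [0.637, 0.771, 0.002, -0.0]
wrist_force: [-0.5, 1.3, -3.7]
grip_width: 49.1
grasp_force: 64.6
clock: 6.1
position: [527.7, -42.1, 87.1]
tool_rot: [0.637, 0.771, 0.001, 0.0]
wrist_force: [-4.9, -0.0, 15.4]
grip_width: 49.1
grasp_force: 66.6
```

Contact: the upward force is 15 N. I'll release, rise 100 mm, and check.

```bash
python3 -m pendant '[[[0,0,-1,0,0,0,-1],[0,0,-1,0,0,0,-1],[0,0,-1,0,0,0,-1],[0,0,-1,0,0,0,-1],[0,0,-1,0,0,0,-1],[0,0,-1,0,0,0,-1],[0,0,-1,0,0,0,-1]]]';python3 -m pendant '[[[0,0,-20,0,0,0,-1],[0,0,-50,0,0,0,-1],[0,0,-90,0,0,0,-1],[0,0,-120,0,0,0,-1],[0,0,-120,0,0,0,-1],[0,0,-120,0,0,0,-1]]]'; python3 -c "
from h import *
st=robot.get_state();save('wrist','w3.png');print(st['position'])"
```

```text
clock: 6.8
position: [527.7, -42.3, 86.1]
tool_rot: [0.637, 0.771, 0.001, -0.0]
wrist_force: [0.6, -0.1, -0.0]
grip_width: 85.4
grasp_force: 0.0
clock: 7.4
position: [527.6, -42.8, 206.5]
tool_rot: [0.637, 0.771, 0.002, 0.0]
wrist_force: [-0.0, -0.0, -0.5]
grip_width: 85.6
grasp_force: 0.0
[527.6102125  -42.83965842 206.519293  ]
```

View pics/w3.png

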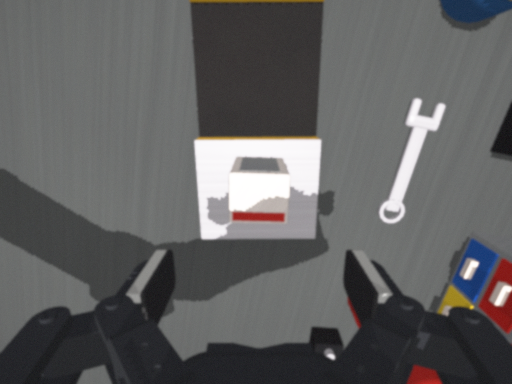

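The block stands upright and square on the deck, with its red bar trailing. Next I'll come down behind it with partly closed fingers.

```bash
python3 -m pendant '[[[-25,0,0,0,0,0,0.4],[-50,0,0,0,0,0,0.4],[-50,0,40,0,0,0,0.4],[-50,0,80,0,0,0,0.4],[-50,0,115,0,0,0,0.4],[-50,0,135,0,0,0,0.4],[-50,0,141,0,0,0,0.4],[-50,0,141,0,0,0,0.4],[-50,0,141,0,0,0,0.4]]]'; python3 -m pendant '[[[4,0,0,0,0,0,0.4],[8,0,0,0,0,0,0.4],[12,0,0,0,0,0,0.4],[16,0,0,0,0,0,0.4],[20,0,0,0,0,0,0.4],[24,0,0,0,0,0,0.4],[28,0,0,0,0,0,0.4],[32,0,0,0,0,0,0.4],[36,0,0,0,0,0,0.4],[40,0,0,0,0,0,0.4]]]'
```

```text
clock: 8.35
position: [537.5, -91.2, 65.5]
tool_rot: [0.637, 0.771, 0.002, -0.0]
wrist_force: [0.3, -0.2, 0.5]
grip_width: 25.9
grasp_force: 0.0
clock: 9.35
position: [529.7, -53.3, 65.3]
tool_rot: [0.638, 0.77, 0.001, 0.0]
wrist_force: [0.3, -3.1, 1.2]
grip_width: 25.4
grasp_force: 1.2
```

```bash
python3 -m pendant '[[[2,0,0,0,0,0,0.4],[4,0,0,0,0,0,0.4],[6,0,0,0,0,0,0.4],[8,0,0,0,0,0,0.4],[10,0,0,0,0,0,0.4],[12,0,0,0,0,0,0.4],[13.5,0,0,0,0,0,0.4],[15,0,0,0,0,0,0.4],[16,0,0,0,0,0,0.4],[17,0,0,0,0,0,0.4]]]'; python3 -c "
from h import *
save('wrist','w4.png')"
```

```text
clock: 10.35
position: [526.7, -36.0, 65.6]
tool_rot: [0.637, 0.77, 0.001, 0.0]
wrist_force: [0.2, -5.6, 6.4]
grip_width: 25.4
grasp_force: 3.1
```

View pics/w4.png

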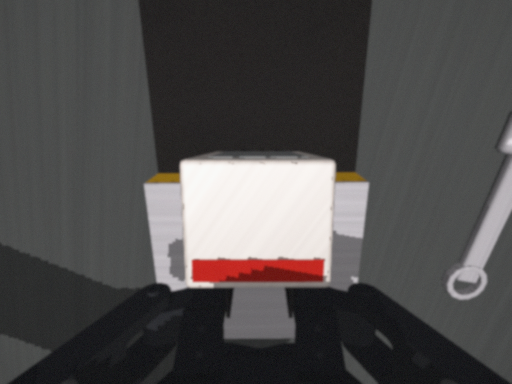

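It sits at the edge, aligned and perhaps just starting to tip. I'll continue slowly.

```bash
python3 -m pendant '[[[1,0,0,0,0,0,0.4],[2,0,0,0,0,0,0.4],[3,0,0,0,0,0,0.4],[4,0,0,0,0,0,0.4],[5,0,0,0,0,0,0.4],[5,0,0,0,0,0,0.4]]]'
```

```text
clock: 11.0
position: [525.4, -30.0, 65.1]
tool_rot: [0.637, 0.771, 0.002, -0.0]
wrist_force: [-0.5, 1.1, 0.6]
grip_width: 25.6
grasp_force: 0.0
```

Force gone: it has tipped. Backing up and looking.

```bash
python3 -m pendant '[[[-10,0,0,0,0,0,0.4],[-10,0,-40,0,0,0,0],[-10,0,-80,0,0,0,-1],[0,0,-120,0,0,0,-1],[40,0,-140,0,0,0,-1],[75,0,-140,0,0,0,-1],[75,0,-140,0,0,0,-1],[75,0,-140,0,0,0,-1],[75,0,-140,0,0,0,-1]]]'; python3 -c "
from h import *
save('wrist','w5.png')"
```

```text
clock: 11.9
position: [511.1, 40.8, 204.9]
tool_rot: [0.638, 0.77, 0.001, -0.0]
wrist_force: [0.5, -0.2, -0.6]
grip_width: 85.4
grasp_force: 0.0
```

View pics/w5.png

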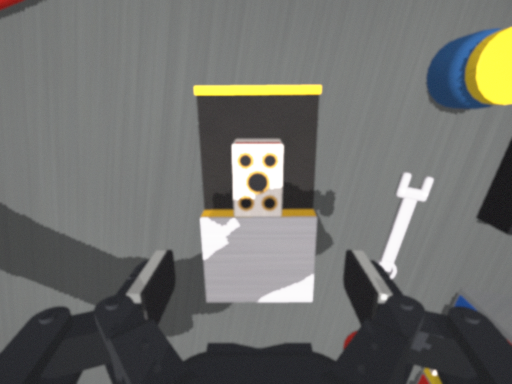

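It lies drilled side up against the riser; the top face spans (233,143)–(282,216).

```bash
python3 -c "
from h import *
c=cam('wrist')
P=np.array([plane(c,*p,64)[:2] for p in [(233,143),(283,143),(282,216),(235,216)]]); e=np.roll(P,-1,0)-P
print(P.mean(0).round(1),np.linalg.norm(e,axis=1).round(),np.degrees(np.arctan2(e[:,1],e[:,0])).round(1))
M=P.mean(0);go(*M,36,100.7)
d=np.radians(100.7);print((M-[519.5,0])@[np.cos(d),np.sin(d)])"
```

```text
[509.9  42.9] [48. 76. 49. 76.] [  10.7  -78.6 -169.3  100.7]
shift [  2.2  -1.  168.9] turn [ 0.001 -0.001 -0.   ]
43.974224797862625
```

```bash
python3 -m pendant '[[[2,-1,40,0,0,0,-1],[2,-1,80,0,0,0,-1],[2,-1,120,0,0,0,-1],[2,-1,150,0,0,0,-1],[2,-1,164,0,0,0,-1],[2,-1,168,0,0,0,-1],[2,-1,168,0,0,0,-1]]]' && python3 -m pendant '[[[0,0,0,0,0,0,1],[0,0,0,0,0,0,1],[0,0,0,0,0,0,1],[0,0,0,0,0,0,1],[0,0,0,0,0,0,1],[0,0,0,0,0,0,1],[0,0,0,0,0,0,1],[0,0,0,0,0,0,1]]]' && python3 -m pendant '[[[0,0,-10,0,0,0,1],[0,0,-40,0,0,0,1],[0,0,-80,0,0,0,1],[0,0,-100,0,0,0,1],[0,0,-100,0,0,0,1]]]'; python3 -c "
from h import *
go(549,333,140,65.5)"
```

```text
clock: 12.65
position: [510.0, 44.1, 36.9]
tool_rot: [0.638, 0.77, 0.001, -0.0]
wrist_force: [-0.4, 0.5, 0.5]
grip_width: 85.1
grasp_force: 0.0
clock: 13.45
position: [510.0, 44.6, 38.5]
tool_rot: [0.637, 0.771, 0.001, 0.0]
wrist_force: [-0.9, -0.5, 7.2]
grip_width: 48.6
grasp_force: 64.1
clock: 13.95
position: [511.6, 45.0, 140.3]
tool_rot: [0.637, 0.77, 0.004, 0.001]
wrist_force: [0.4, -0.0, -5.8]
grip_width: 48.9
grasp_force: 64.6
shift [275.9  90.6   1.8] turn [ 0.007 -0.005  0.616]
```

```bash
python3 -m pendant '[[[20,7,0,0,0,0.05,1],[55,18,0,0,0,0.15,1],[95,31,0,0,0,0.25,1],[135,44,0,0,0,0.37,1],[175,57,0,0,0,0.49,1],[215,70,1,0,0,0.61,1],[248,82,1,0.007,-0.005,0.616,1],[268,88,1,0.007,-0.005,0.616,1],[276,91,1,0.007,-0.005,0.616,1],[276,91,1,0.007,-0.005,0.616,1]]]'; python3 -m pendant '[[[0,0,0,0,0,0,1],[0,0,0,0,0,0,1]]]'; python3 -c "
from h import *
go(549,333,60,65.5)
st=robot.get_state();save('wrist','w6.png');c=cam('wrist',st)
a=np.radians(65.5);X=np.array([np.cos(a),np.sin(a)]);Y=np.array([-X[1],X[0]]);E=np.array([549.3,333.2])
for x,y,z in ((50,36,12),(50,-36,12),(-50,36,12),(-50,-36,12)): print(proj(c,[*(E+x*X+y*Y),z]).round(1))"
```

```text
clock: 14.95
position: [546.3, 333.3, 135.8]
tool_rot: [0.84, 0.542, -0.004, -0.001]
wrist_force: [0.6, -1.0, -4.9]
grip_width: 49.1
grasp_force: 64.4
clock: 15.15
position: [547.7, 330.0, 136.7]
tool_rot: [0.842, 0.54, -0.004, -0.0]
wrist_force: [0.6, -0.7, -5.7]
grip_width: 49.0
grasp_force: 64.4
shift [ 3.8  0.3 76.7] turn [-0.004  0.007 -0.002]
[219.7 129.1]
[300.3 129. ]
[224.  231.1]
[296.1 231.1]
```

View pics/w6.png

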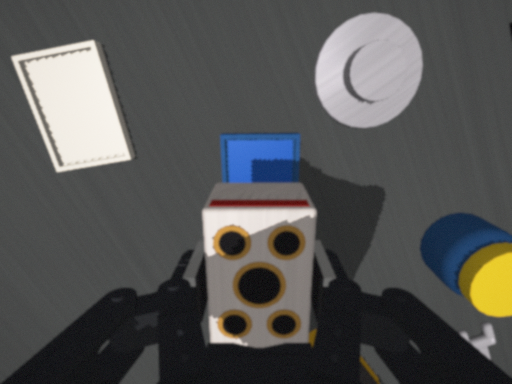

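```bash
python3 -c "
from h import *
st=robot.get_state();c=cam('wrist',st); r=R.from_quat(st['tool_rot']).inv()
f=lambda p,z:r.apply(plane(c,*p,z)-st['position']).round(1)
zt=st['position'][2]-17.5+44
for p in [(204,208),(316,207),(310,346),(209,346)]: print('blk',f(p,zt))
for p in [(220.5,133),(299.5,132)]: print('tray',f(p,12))
"
```

```text
blk [ 35.6 -23.6 -26.6]
blk [ 36.2  23.6 -26.8]
blk [-38.   25.2 -26.4]
blk [-38.3 -25.4 -26.2]
tray [ 50.9 -34.9 124.8]
tray [ 51.8  36.  124.5]
```

```bash
python3 -m pendant '[[[3,0.5,25,-0.004,0.007,0,1],[3,0.5,55,-0.004,0.007,0,1],[3,0.5,80,-0.004,0.007,0,1],[3,0.5,95,-0.004,0.007,0,1],[3,0.5,103,-0.004,0.007,0,1],[3,0.5,106,-0.004,0.007,0,1],[3,0.5,106,-0.004,0.007,0,1],[3,0.5,106,-0.004,0.007,0,1]]]'; python3 -m pendant '[[[0,0,1,0,0,0,1],[0,0,2,0,0,0,1],[0,0,3,0,0,0,1],[0,0,3,0,0,0,1]]]'
```

```text
clock: 16.0
position: [549.3, 335.9, 32.4]
tool_rot: [0.841, 0.541, 0.002, -0.001]
wrist_force: [0.3, -0.1, -4.5]
grip_width: 48.7
grasp_force: 64.3
clock: 16.4
position: [548.4, 335.3, 28.2]
tool_rot: [0.841, 0.541, 0.001, -0.001]
wrist_force: [-0.5, 0.3, -5.3]
grip_width: 49.0
grasp_force: 64.3
```

```bash
python3 -m pendant '[[[-1.5,0,1,0,0,0,1],[-1.5,0,2,0,0,0,1],[-1.5,0,2,0,0,0,1]]]'; python3 -m pendant '[[[0,0,1,0,0,0,1],[0,0,2,0,0,0,1],[0,0,2,0,0,0,1]]]'
```

```text
clock: 16.7
position: [547.7, 333.8, 26.0]
tool_rot: [0.841, 0.541, 0.001, -0.001]
wrist_force: [0.8, -0.4, -5.1]
grip_width: 49.1
grasp_force: 64.3
clock: 17.0
position: [548.0, 334.2, 24.7]
tool_rot: [0.841, 0.541, 0.001, -0.001]
wrist_force: [-1.5, -0.6, -0.8]
grip_width: 48.9
grasp_force: 64.7
```

Touching the floor. One millimetre more, then release and rise.

```bash
python3 -m pendant '[[[0,0,0.5,0,0,0,1],[0,0,0.5,0,0,0,1],[0,0,0,0,0,0,-1],[0,0,0,0,0,0,-1],[0,0,0,0,0,0,-1],[0,0,0,0,0,0,-1],[0,0,0,0,0,0,-1],[0,0,0,0,0,0,-1],[0,0,0,0,0,0,-1]]]';python3 -m pendant '[[[0,0,-20,0,0,0,-1],[0,0,-50,0,0,0,-1],[0,0,-90,0,0,0,-1],[0,0,-130,0,0,0,-1],[0,0,-160,0,0,0,-1],[0,0,-160,0,0,0,-1],[0,0,-160,0,0,0,-1]]]'; python3 -c "
from h import *
save('wrist','w7.png')"
```

```text
clock: 17.9
position: [547.9, 334.0, 24.2]
tool_rot: [0.841, 0.541, 0.001, -0.001]
wrist_force: [-0.2, -0.0, -0.1]
grip_width: 85.6
grasp_force: 0.0
clock: 18.6
position: [547.9, 333.5, 184.7]
tool_rot: [0.841, 0.541, 0.002, -0.001]
wrist_force: [0.1, 0.1, -1.7]
grip_width: 85.5
grasp_force: 0.0
```

View pics/w7.png

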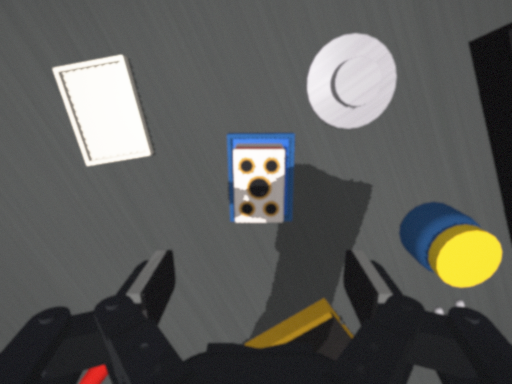

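The block lies square inside the tray, drilled side up. A quick numeric check, then hand in.

```bash
python3 -c "
from h import *
st=robot.get_state();c=cam('wrist',st); r=R.from_quat(st['tool_rot']).inv()
f=lambda p,z:r.apply(plane(c,*p,z)-st['position'])
b=np.array([f(p,50) for p in [(232,148),(286,148),(285,222),(234,222)]]); t=np.array([f(p,12) for p in [(228,133),(294.5,133)]])
print(b.round(1)[:,:2].tolist(),b.mean(0)[:2],t.mean(0)[:2]-[50,0])
d=b.mean(0)[:2]-t.mean(0)[:2]+[50,0]; print(d)
if np.hypot(*d)<7: print(robot.job_done())"
```

```text
[[36.1, -25.7], [36.1, 25.1], [-39.3, 26.3], [-39.4, -25.8]] [-1.63308185 -0.01894922] [-4.02189445  2.08753276]
[ 2.3888126  -2.10648198]
the job is handed in; nothing more can be done
None
```

The valve block was tipped off the step and now lies drilled side up in the blue tray, released and about 3 mm off centre by the wrist camera; the job is handed in at about 19 s, and no verdict came back.

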